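# Load a reagent cassette under the leaf spring of a loading station

### The arm

A 7-joint arm with a two-finger parallel gripper is mounted at the origin on the work surface. World frame = base frame: x ahead of the robot, y to its left, z up, the work surface at z = 0. Lengths are in m, angles in rad, forces in N, time in s.
With the tool pointing down it reaches from about 0.35 to 0.9 m from the base axis. Payload 8.1 kg.
Tool frame: the origin (TCP) lies on the centre line of the jaws, within the pads' length; the fingertips stand 17 mm ahead of it and the grasp point (between the pads) lies 2 mm behind it; z points along the fingers, y is the direction in which the jaws open and shut (so a half turn about z gives the same grasp; the last joint's range is limited). The gripper opens to 92 mm and grips with 3 to 60 N. Pads are 19 mm wide; open, the fingers measure 130 mm over their backs; the gripper's body (75 mm by 190 mm) begins 47 mm behind the grasp point.
Start: joints at [1.178, 0.434, 0.025, 1.573, -0.012, 1.134, -0.075], TCP at [0.179, -0.599, 0.244] pointing down, gripper open.
Joint ranges: [-2.62, 2.62], [-0.44, 2.09], [-1.27, 1.32], [0.08, 2.57], [-1.32, 4.46], [0.12, 2], [-2.74, 2.74]. Speed limits (rad/s): [2.22, 2.22, 3.01, 3.01, 3.14, 3.14, 3.14].

### API

Orientations are given as a rotation vector (axis times angle).
In Python, from cell import arm gives the robot as it stands.
- The arm moves only by the shell command python3 -m creep 'ROWS' [FORCE]. ROWS is JSON, a list that holds one entry, the list of rows, each a list of 7 numbers: the shift along the world's x, y, z in cm, then the turn, a rotation vector about the world's x, y, z in degrees, then the opening, from -1 (shut) to 1 (fully open), so that 0 is half open. In form: [[[tx, ty, tz, ax, ay, az, jaw], ...]]. A call has 1 to 5 rows; each row is the pose to reach, as a shift and turn from the pose commanded when the call began; what a row does not reach only later rows make up. A row lasts 1/10 s, in which the tool goes at most 50 mm and 8.59 degrees, less where a joint would pass 70% of its speed; a pose out of reach is approached as far as the arm can. A call with a gripper value outside its range is refused whole. The fingers move at their own pace and stop on an object; FORCE is the grip in N (left out, the last holds). Time passes only in rows, so rows that repeat a pose let the fingers close. It gives the time, the measured TCP pose, the force and the opening at its end, in the units of the state.
- arm.observe(): the state, without advancing time (a new reading comes with each control period).
- arm.get_image(name): name is "scene" or "top" or "wrist"; returns the picture (400x640x3 uint8, red, green, blue); there is no depth.
- arm.camera_model(name): a dict with "vfov" (degrees; the focal length in pixels is half the picture's height over the tangent of half this angle, whatever the lens; pixels are square), "cx", "cy" (the principal point, pixels), "k1" (the pictures are not rectified: a ray, as slopes to the right and down, at radius r is drawn at 1 + k1 r^2 times it, then the intrinsics apply), "cam_to_world" (4x4, takes a point from camera to world coordinates); the wrist camera has in their place "T_tool_cam" (4x4, takes a point from camera to tool coordinates, whose origin is the TCP and whose axes are the flange's). Camera axes: x right, y down, z forward; pixel columns grow to the right and rows downward; lengths in m; the calibration is good to about 2 mm. A picture is of the moment at which its call begins: read the wrist's pose just before it. camera_model takes no time and is no camera call.
- arm.sign_off(): hands the job in, once; it reports no verdict.
The state is a dict: "clock": time; "joints": joint angles; "dq": joint speeds; "joint_efforts": joint torques, N m; "position": TCP position; "ee_rot": TCP orientation; "force": force on the tool from outside, world axes, zero at the start; "ft_torque": the same for the moment, N m; "width": opening from 0.0 (shut) to 1.0 (fully open).
Only numpy, scipy, OpenCV 4.12 (cv2) and the standard library are available. Lean on these libraries where they do the work, as an engineer would, in place of code of your own. Each camera call takes 0.05 s, during which the arm holds its last target.

### The job

Load the white reagent cassette into its station by pushing only: with the fingertips press it down hard and flat on the sprung loading platform and, keeping it pressed flat so that it never tips, slide it in under the hold-down lips and the leaf spring until its nose meets the end stop and the platform has popped up again behind it. Do not lift or carry the cassette, leave the other things on the bench where they are, and finish with the hand clear.

Things in the scene. Friction and masses are not known exactly. Their poses are not given: they have to be found in the camera images.
- station: Fixed steel loading station, base 262 x 120 mm, yawed up to 0.7 rad. Its +x is the slide-in direction (away from the robot), z up. Origin: table level, mid-channel, 1 mm ahead of the platform's front edge. Channel 93 mm wide between walls (tops at z 41 mm). Platform at x -115 to -1 mm; fixed bed (top z 22 mm, small lead-in slope) at x 8 to 115.5 mm, ending at the end stop (top z 41 mm).
- lips (a point): Point in the station midway between the near ends of the two dark hold-down lips, at the height of their undersides: x 3 mm, z 37 mm in the station's frame. The lips overhang the bed's edges from here to the end stop, tops at z 42 mm, with an 80 mm wide opening between them. A cassette on the raised platform butts against their ends; one pressed down fully passes 3 mm below them.
- bridge (a point): Middle of the underside of the bar that crosses the channel and carries the leaf spring: x 68 mm, z 44 mm in the station's frame. The bar is 12 mm thick along x, its top at z 49 mm. The cassette's ridge stops 4 mm short of it when home.
- cassette: White flat loose cassette, 110 (x) x 90 (y) x 12 mm, 105-210 g, +x (nose) towards the end stop. Origin: centre of underside. On top a ridge 60 mm wide, 12 mm tall, at x -13 to -3 mm; behind it (x -55 to -13) a flat ribbed thumb ledge to press down on while pushing against the ridge. Starts on the raised platform at station x about -58, z 33 mm: 118 mm of travel to home.
- home (a point): Point on the bed's surface, fixed in the station at x 60.5 mm, z 22 mm, where the cassette's origin lies when its nose is against the end stop; its heel is then 6 mm past the platform. Axes as the station's.
- platform (a joint): Downward travel (m) of the black sprung platform under the cassette: 0 = raised, its top 33 mm above the table; 0.0105 = fully down (22.5 mm, level with the bed). About 4 N starts it moving, 10 N holds it fully down. It springs back to 0 once the cassette's heel has left it.
- leaf (a joint): Lift (rad) of the steel leaf spring, a strip 36 mm wide and 30 mm long hinged under the bridge, sloping down towards the end stop: 0 = free, its tip 29 mm above the table at station x 94 mm; more when the cassette's front has slid under it, on which it bears with about 4 N and drags.
- jar: Bystander: small closed jar, 40 mm across, 52 mm tall, standing beside the station; origin under its centre.
- tube_rack: Bystander: low grey rack with four capped tubes, 90 x 36 x 48 mm, beside the station; origin under its centre.
- dish: Bystander: flat clear dish, 60 mm across, 15 mm tall; origin under its centre.
- beaker: Bystander: small glass beaker, 52 mm across, 55 mm tall; origin under its centre.
- weigh_tray: Bystander: white open tray, 55 x 55 x 18 mm, beyond the end stop; origin under its centre.
- weight: Bystander: brass balance weight with a knob, 26 mm across, 38 mm tall, beyond the end stop; origin under its centre.
There are look-alikes about, which are no part of the job. What is shaped like the cassette but red or yellow is not meant.

How it is judged:
On the way, in this order (a step that is already met when the one before it is completed fails the run):
1. cassette pressed down before the lips (value of joint platform above 0.007 m and x of cassette in the frame of home below -0.09 m), for 0.05 s.
2. front under the leaf spring, heel still on the platform (value of joint leaf above 0.06 rad and value of joint platform above 0.003 m and x of cassette in the frame of home below -0.005 m), for 0.05 s.
At the end, for the whole second after the job is handed in: Cassette flat on the bed and at rest, origin within 4 mm of home along and across and 3 mm in height, level to 0.04 rad, square to 0.05 rad; leaf spring bearing on it (joint above 0.06 rad); platform raised behind it (joint below 1.5 mm) (x of cassette in the frame of home between -0.004 and 0.003 m and y of cassette in the frame of home between -0.004 and 0.004 m and z of cassette in the frame of home between -0.003 and 0.003 m and angle between the x axis of cassette and the x axis of station, either way round below 0.05 rad and angle between cassette's own z axis and vertical below 0.04 rad and value of joint platform below 0.0015 m and value of joint leaf above 0.06 rad and linear speed of cassette below 0.01 m/s); the robot touches nothing.
It fails at once if the cassette is lifted more than 12 mm (height (world z) of cassette above 0.045 m).
It fails at once if the cassette is tipped instead of pressed down flat (angle between cassette's own z axis and vertical above 0.07 rad).
It fails at once if a bystander is moved by more than 20 mm (distance of any of jar, tube_rack, dish, beaker, weigh_tray, weight from where it was at the start of the episode above 0.02 m).
It also fails if it takes over 38 s, if anything falls off the work surface, if the arm or the gripper's body presses on something with over 40 N, if the wrist force passes 120 N, or if a joint passes its speed limit or range.

## Working session

There is one attempt and no reset: what is moved stays moved. The work goes in short steps, Python scripts to look and compute and a shell command to move; the robot and the scene stay as the last step left them, time stands still between calls to the robot, and variables do not carry over. Pictures are saved under pics/ and viewed, and the job is handed in when it is done.

```bash
ls; mkdir -p pics
python3 - <<'E'
from cell import arm
import cv2
s=arm.observe(); print(s)
for n in ["scene","top","wrist"]:
    print(n,arm.camera_model(n))
for n in ["scene","top"]:
    cv2.imwrite(f"pics/{n}0.png",arm.get_image(n)[:,:,::-1])
E
```

```text
pics
{'clock': 0.0, 'joints': array([ 1.17838646,  0.43524032,  0.02497953,  1.57411512, -0.01162804,
        1.13400353, -0.07506804]), 'dq': array([ 0.00068734,  0.00125171,  0.00074691,  0.00047453, -0.00027556,
        0.00040765, -0.00043633]), 'joint_efforts': array([ 1.01263475e-03, -6.67834496e+01,  9.85324010e-01, -3.14452529e+01,
       -6.05703285e-02,  4.28092049e-02,  1.75422360e-04]), 'position': array([ 0.17841497, -0.59847314,  0.24292729]), 'ee_rot': array([-3.10711547e+00, -4.53325686e-01,  5.59686919e-04]), 'force': array([ 0.94837483, -0.4117641 ,  0.02465605]), 'ft_torque': array([ 0.00718604, -0.02490206,  0.01370297]), 'width': 1.0028630330204977}
scene {'vfov': 54.30619162178016, 'cx': 318.7361970678501, 'cy': 201.47972645252165, 'k1': -0.02067259592076703, 'cam_to_world': array([[-0.2619162 ,  0.5297763 , -0.8066827 ,  1.20277985],
       [ 0.96504074,  0.13527043, -0.22449562,  0.17533302],
       [-0.00981214, -0.83728071, -0.54668523,  0.47955269],
       [ 0.        ,  0.        ,  0.        ,  1.        ]])}
top {'vfov': 57.84254631020556, 'cx': 320.23606447375613, 'cy': 194.7269626245794, 'k1': -0.0169387203185558, 'cam_to_world': array([[ 0.02579787, -0.99407113,  0.10562694,  0.48237447],
       [-0.99934065, -0.02294465,  0.02813908, -0.01000316],
       [-0.02554867, -0.10628323, -0.99400762,  0.83403184],
       [ 0.        ,  0.        ,  0.        ,  1.        ]])}
wrist {'vfov': 67.93024094962503, 'cx': 326.7842492270087, 'cy': 198.25379070945064, 'k1': -0.02892156782940636, 'T_tool_cam': array([[ 3.59196068e-04, -9.62393432e-01, -2.71659258e-01,
         7.39895210e-02],
       [ 9.99999837e-01,  2.25344196e-04,  5.23914539e-04,
         3.21785418e-04],
       [-4.42995075e-04, -2.71659402e-01,  9.62393357e-01,
        -1.40691143e-01],
       [ 0.00000000e+00,  0.00000000e+00,  0.00000000e+00,
         1.00000000e+00]])}
```

View pics/scene0.png

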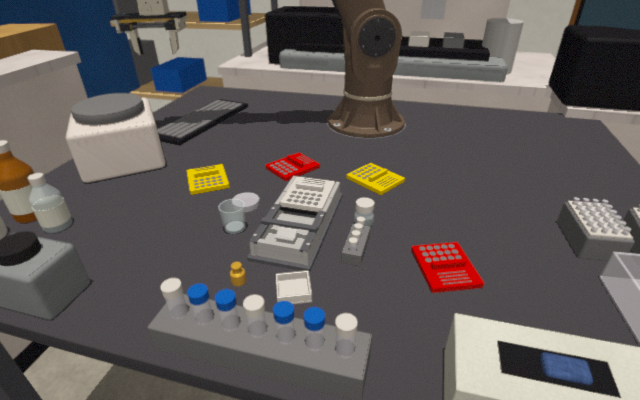

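View pics/top0.png

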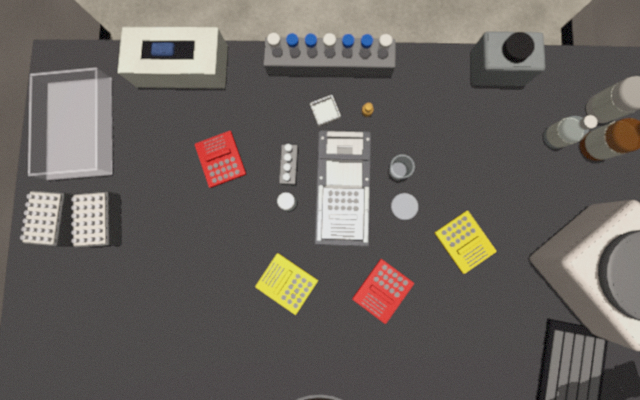

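Candidates in the top view: white (343,213) on the platform; red (220,158), red (384,291), yellow (287,284) and yellow (466,241) lie loose on the bench. I choose the white one in the station and check it in a crop.

Run:
```python
import cv2
im=cv2.imread("pics/top0.png")
c=im[120:255,270:430]; cv2.imwrite("pics/topcrop.png",cv2.resize(c,None,fx=4.4,fy=4.4,interpolation=cv2.INTER_CUBIC))
im=cv2.imread("pics/scene0.png")
c=im[165:275,210:390]; cv2.imwrite("pics/scenecrop.png",cv2.resize(c,None,fx=4.4,fy=4.4,interpolation=cv2.INTER_CUBIC))
```

```text
(no output)
```

View pics/topcrop.png

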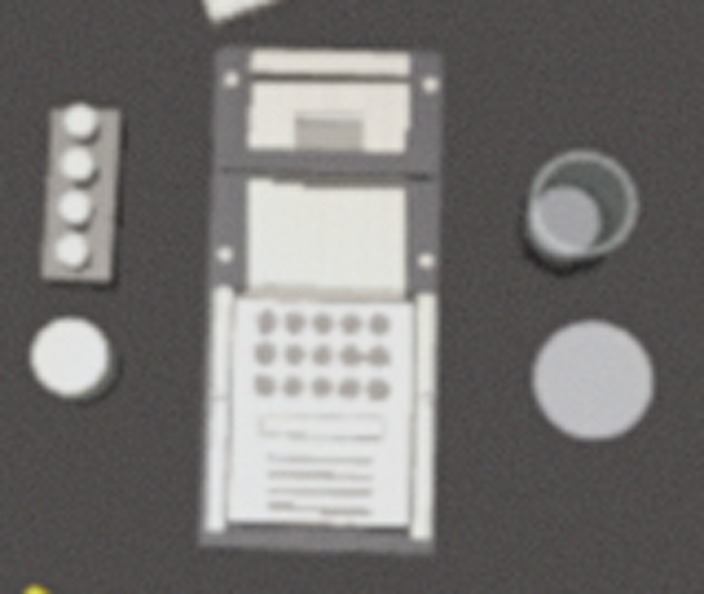

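View pics/scenecrop.png

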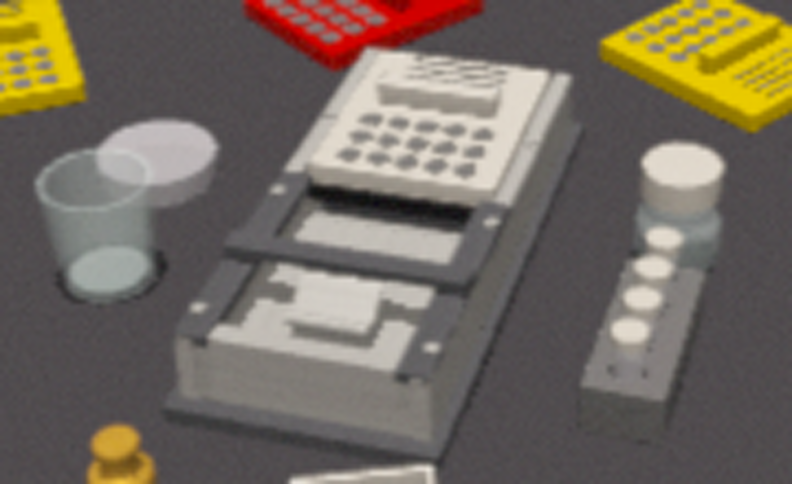

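The crop confirms it: the white cassette sits on the platform, its nose just short of the dark lips, ridge at about crop (321,427). Now its pose from the top view.

```bash
cat > h.py <<'E'
import numpy as np, cv2
from scipy.spatial.transform import Rotation as R
def ray(m,uv,T):
    f=200/np.tan(np.radians(m['vfov']/2)); K=np.array([[f,0,m['cx']],[0,f,m['cy']],[0,0,1.]])
    p=cv2.undistortPoints(np.array([[uv]],float),K,np.array([m['k1'],0,0,0,0.]))[0,0]
    return T[:3,3],T[:3,:3]@np.array([p[0],p[1],1])
def onz(m,uv,z,T):
    o,d=ray(m,uv,T); return o+d*(z-o[2])/d[2]
def tool(s):
    T=np.eye(4);T[:3,:3]=R.from_rotvec(s['ee_rot']).as_matrix();T[:3,3]=s['position'];return T
E
python3 - <<'E'
from cell import arm
from h import *
m=arm.camera_model('top');T=m['cam_to_world']
# refine cassette by mask
im=cv2.imread('pics/top0.png')
q=lambda u,v,z:onz(m,(270+(u+.5)/4.4-.5,120+(v+.5)/4.4-.5),z,T)
for n,u,v,z in [('noseL',234,298,.045),('noseR',414,303,.045),('heelR',409,526,.045),('heelL',227,522,.045),('ridgeL',260,438,.057),('ridgeR',384,440,.057),
 ('baseL',199,546,.004),('baseR',433,552,.004),('wallLn',213,532,.041),('wallRn',421,540,.041),('stopFL',217,48,.041),('stopFR',441,53,.041),
 ('lipL',222,290,.042),('lipR',427,294,.042),('rack',80,195,.048),('jar',70,358,.052),('dish',593,380,.015),('beaker',583,205,.055)]:
    print(n,np.round(q(u,v,z)*1000,1))
print(R.from_rotvec(arm.observe()['ee_rot']).as_matrix().round(3))
E
```

```text
noseL [582.7   7.1  45. ]
noseR [582.2 -82.5  45. ]
heelR [471.9 -81.6  45. ]
heelL [471.5   7.8  45. ]
ridgeL [512.7  -7.5  57. ]
ridgeR [513.2 -67.8  57. ]
baseL [458.2  22.9   4. ]
baseR [458.3 -97.8   4. ]
wallLn [466.4  14.7  41. ]
wallRn [465.1 -87.9  41. ]
stopFL [711.7  19.1  41. ]
stopFR [711.2 -95.   41. ]
lipL [587.   13.3  42. ]
lipR [587.2 -89.2  42. ]
rack [632.7  85.7  48. ]
jar [550.1  87.3  52. ]
dish [ 548.3 -177.4   15. ]
beaker [ 631.6 -164.3   55. ]
[[ 0.958  0.286 -0.001]
 [ 0.286 -0.958  0.001]
 [-0.    -0.001 -1.   ]]
```

```bash
python3 -m creep '[[[5,6,0,0,0,-4,-0.4],[9,13,0,0,0,-8,-0.4],[13,20,0,0,0,-12,-0.4],[17,25,0,0,0,-16.6,-0.4],[19,29,0,0,0,-16.6,-0.4]]]' 20
python3 -m creep '[[[3,5,0,0,0,0,-0.4],[6,9,0,0,0,0,-0.4],[9,13,0,0,0,0,-0.4],[10,18,0,0,0,0,-0.4],[10.5,22,0,0,0,0,-0.4]]]'
```

```text
clock: 0.6
position: [0.3181, -0.3896, 0.2436]
ee_rot: [-3.141, 0.005, 0.0]
force: [1.4, -0.1, 0.6]
width: 0.612
clock: 1.1
position: [0.4232, -0.1693, 0.2436]
ee_rot: [-3.141, -0.001, -0.0]
force: [1.6, 1.2, 0.0]
width: 0.3
```

```bash
python3 -m creep '[[[2.5,4,0,0,0,0,-0.4],[5,8,0,0,0,0,-0.4],[6.5,11,-2,0,0,0,-0.4],[7.5,13.2,-4,0,0,0,-0.4],[7.5,13.2,-6,0,0,0,-0.4]]]'
python3 - <<'E'
from cell import arm
from h import *
s=arm.observe();print(s['position'],s['ee_rot'],s['force'])
im=arm.get_image('wrist');cv2.imwrite('pics/w1.png',im[:,:,::-1])
im=arm.get_image('top');cv2.imwrite('pics/t1.png',im[:,:,::-1])
np.save('w1.npy',tool(s))
E
```

```text
clock: 1.6
position: [0.4986, -0.0353, 0.183]
ee_rot: [-3.14, -0.009, -0.002]
force: [-0.2, -0.7, 0.5]
width: 0.299
[ 0.49857949 -0.03527988  0.18299432] [-3.13965962e+00 -8.50881480e-03 -1.51108315e-03] [-0.24121624 -0.65453398  0.45536393]
```

View pics/w1.png

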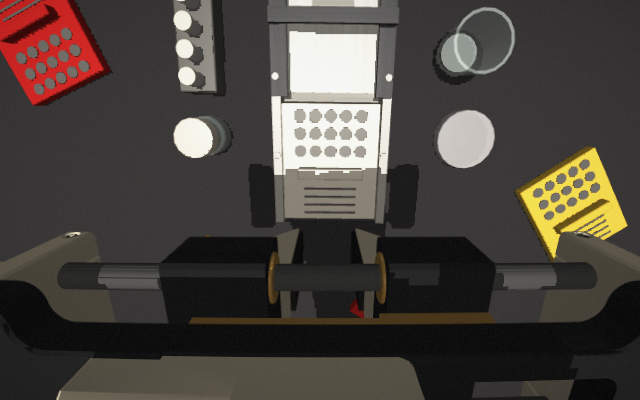

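The wrist view shows the cassette square in the channel: nose corners near (283,102)/(381,102), heel near (276,219)/(387,220), ridge at row ~170.

Run:
```python
from cell import arm
from h import *
im=cv2.imread('pics/w1.png')
c=im[85:235,250:410]; cv2.imwrite('pics/w1c.png',cv2.resize(c,None,fx=4,fy=4,interpolation=cv2.INTER_CUBIC))
m=arm.camera_model('wrist');T=np.load('w1.npy')@m['T_tool_cam']
for n,u,v,z in [('nL',283,102,.045),('nR',381,102,.045),('hR',387,220,.045),('hL',276,219,.045),('wl',272,90,.042),('wr',395,90,.042)]:
    print(n,(onz(m,(u,v),z,T)*1000).round(1))
```

```text
nL [583.6   4.5  45. ]
nR [584.1 -83.4  45. ]
hR [472.  -95.4  45. ]
hL [472.3  15.2  45. ]
wl [594.   14.5  42. ]
wr [594.7 -95.9  42. ]
```

View pics/w1c.png

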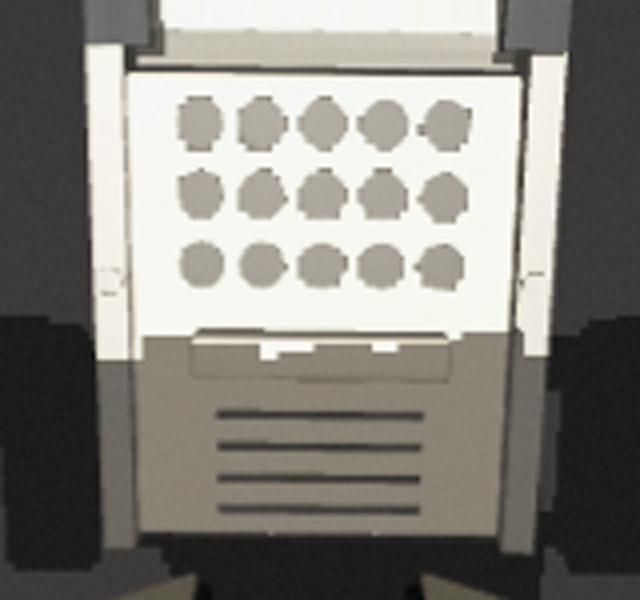

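Run:
```python
from cell import arm
from h import *
m=arm.camera_model('wrist');T=np.load('w1.npy')@m['T_tool_cam']
q=lambda u,v,z:(onz(m,(250+(u+.5)/4-.5,85+(v+.5)/4-.5),z,T)*1000).round(1)
for n,u,v,z in [('nL',128,72,.045),('nR',522,74,.045),('hR',505,534,.045),('hL',138,532,.045),('rdgL',190,380,.045),('rdgR',450,382,.045),('wn l',86,44,.041),('wn r',566,54,.041),('wh l',106,548,.041),('wh r',532,552,.041)]:
    print(n,q(u,v,z))
```

```text
nL [583.    5.8  45. ]
nR [583.1 -82.6  45. ]
hR [473.9 -84.2  45. ]
hL [473.9   7.   45. ]
rdgL [512.5  -6.7  45. ]
rdgR [512.4 -69.1  45. ]
wn l [589.2  15.7  41. ]
wn r [587.7 -93.1  41. ]
wh l [468.1  15.9  41. ]
wh r [467.7 -92.   41. ]
```

```bash
python3 -m creep '[[[0.3,-0.3,-3,0,0,-0.3,-0.4],[0.3,-0.3,-6,0,0,-0.3,-0.4],[0.3,-0.3,-9,0,0,-0.3,-0.4],[0.3,-0.3,-11,0,0,-0.3,-0.4],[0.3,-0.3,-11,0,0,-0.3,-0.4]]]'
```

```text
clock: 2.2
position: [0.4988, -0.0434, 0.0723]
ee_rot: [3.141, -0.01, -0.007]
force: [-0.5, 0.1, -0.0]
width: 0.298
```

```bash
python3 -m creep '[[[0,0,0,0,0,0,-0.4],[0,0,0,0,0,0,-0.4]]]'
python3 - <<'E'
from cell import arm
from h import *
s=arm.observe();print(s['position'],R.from_rotvec(s['ee_rot']).as_matrix().round(4))
im=arm.get_image('wrist');cv2.imwrite('pics/w2.png',im[:,:,::-1])
E
```

```text
clock: 2.4
position: [0.5014, -0.0428, 0.0753]
ee_rot: [3.141, -0.009, 0.004]
force: [0.7, 0.4, 0.5]
width: 0.298
[ 0.50139466 -0.04282427  0.07529332] [[ 1.0e+00 -5.9e-03  2.3e-03]
 [-5.9e-03 -1.0e+00 -3.0e-04]
 [ 2.3e-03  2.0e-04 -1.0e+00]]
```

View pics/w2.png

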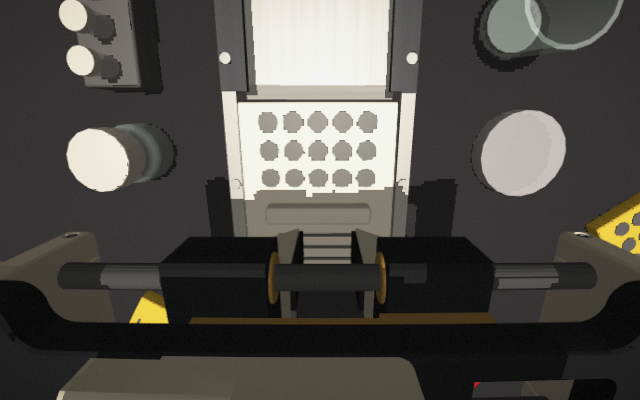

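The wrist view shows the fingers (centre col 327) behind the ridge (centre col 318), about 5 mm too far right. I correct that, then go down onto the ledge.

```bash
python3 -m creep '[[[0,0.5,-0.4,0,0,0.3,-0.4],[0,0.5,-0.8,0,0,0.3,-0.4],[0,0.5,-0.8,0,0,0.3,-0.4],[0,0.5,-0.8,0,0,0.3,-0.4]]]'; python3 -m creep '[[[0,0,-0.2,0,0,0,-0.4],[0,0,-0.4,0,0,0,-0.4],[0,0,-0.6,0,0,0,-0.4],[0,0,-0.6,0,0,0,-0.4]]]'
```

```text
clock: 2.85
position: [0.5002, -0.0374, 0.0657]
ee_rot: [3.141, 0.0, -0.001]
force: [0.3, 0.2, -0.3]
width: 0.305
clock: 3.25
position: [0.5005, -0.0376, 0.0596]
ee_rot: [3.142, -0.0, 0.0]
force: [0.3, -0.9, 3.9]
width: 0.3
```

```bash
python3 -m creep '[[[0,0,-0.2,0,0,0,-0.4],[0,0,-0.4,0,0,0,-0.4],[0,0,-0.6,0,0,0,-0.4],[0,0,-0.6,0,0,0,-0.4]]]';  python3 -m creep '[[[0,0,-0.15,0,0,0,-0.4],[0,0,-0.3,0,0,0,-0.4],[0,0,-0.3,0,0,0,-0.4]]]'
```

```text
clock: 3.65
position: [0.5005, -0.0375, 0.0537]
ee_rot: [3.141, -0.0, 0.0]
force: [-1.4, -1.2, 7.0]
width: 0.3
clock: 3.95
position: [0.5006, -0.0375, 0.0515]
ee_rot: [3.141, -0.0, 0.001]
force: [-3.8, -0.3, 16.7]
width: 0.301
```

```bash
python3 -m creep '[[[0,0,-0.1,0,0,0,-0.4],[0,0,-0.1,0,0,0,-0.4]]]'
python3 - <<'E'
from cell import arm
import cv2
cv2.imwrite('pics/w3.png',arm.get_image('wrist')[:,:,::-1]);cv2.imwrite('pics/s3.png',cv2.resize(arm.get_image('scene')[165:275,210:390,::-1],None,fx=4.4,fy=4.4))
E
```

```text
clock: 4.15
position: [0.5006, -0.0375, 0.0512]
ee_rot: [3.141, -0.0, 0.001]
force: [-8.4, -0.7, 27.5]
width: 0.297
```

View pics/s3.png

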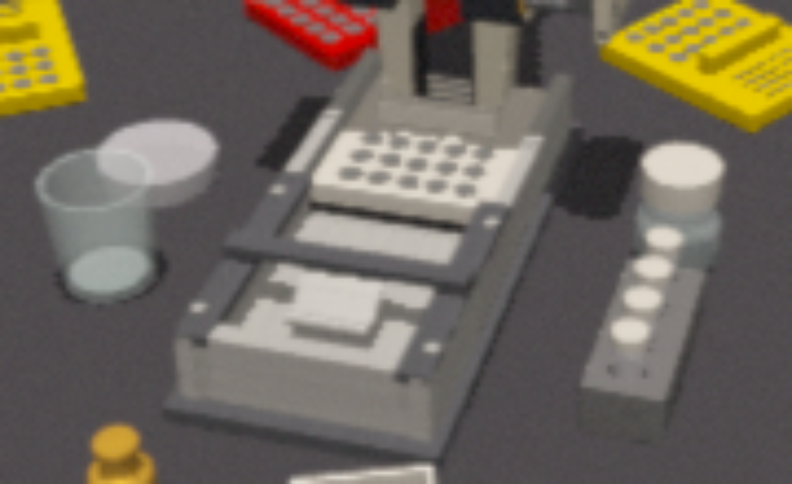

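View pics/w3.png

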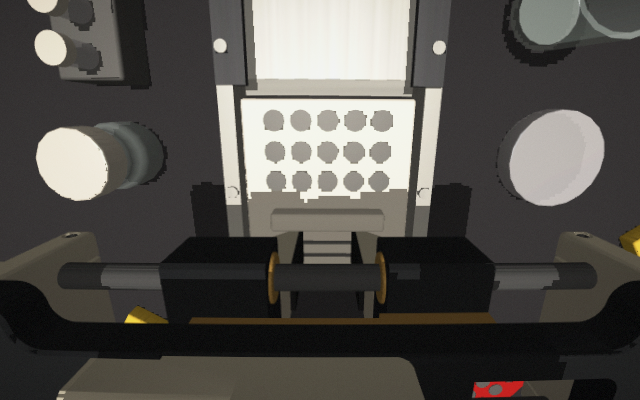

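Pressed flat with 27 N: the nose is below the lip ends and the fingers straddle the middle of the ridge. Now slide.

```bash
python3 -m creep '[[[0.2,0,0,0,0,0,-0.4],[0.4,0,0,0,0,0,-0.4],[0.6,0,0,0,0,0,-0.4],[0.8,0,0,0,0,0,-0.4],[1,0,0,0,0,0,-0.4]]]';  python3 -m creep '[[[0.3,0,0,0,0,0,-0.4],[0.6,0,0,0,0,0,-0.4],[0.9,0,0,0,0,0,-0.4],[1.2,0,0,0,0,0,-0.4],[1.2,0,0,0,0,0,-0.4]]]'
python3 - <<'E'
from cell import arm
import cv2
cv2.imwrite('pics/w4.png',arm.get_image('wrist')[:,:,::-1])
E
```

```text
clock: 4.75
position: [0.5107, -0.0374, 0.0513]
ee_rot: [3.141, 0.0, 0.002]
force: [-6.7, 0.4, 27.1]
width: 0.301
clock: 5.25
position: [0.5234, -0.0374, 0.0514]
ee_rot: [3.141, 0.0, 0.003]
force: [-5.7, 0.5, 25.8]
width: 0.301
```

View pics/w4.png

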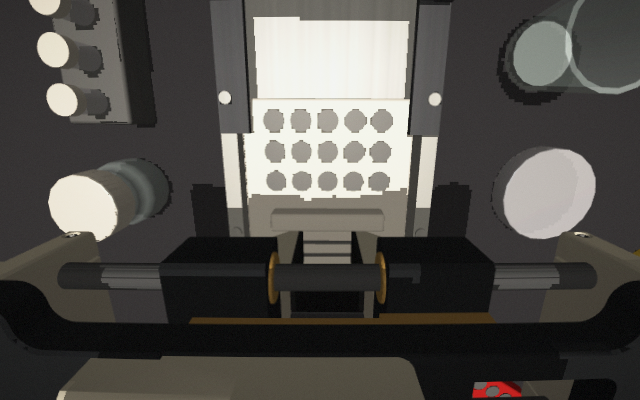

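The cassette moves with the fingers, its nose now between and under the lips. Continue.

```bash
for i in 1; do :; done; python3 -m creep '[[[0.3,0,0,0,0,0,-0.4],[0.6,0,0,0,0,0,-0.4],[0.9,0,0,0,0,0,-0.4],[1.2,0,0,0,0,0,-0.4],[1.5,0,0,0,0,0,-0.4]]]';  python3 -m creep '[[[0.3,0,0,0,0,0,-0.4],[0.6,0,0,0,0,0,-0.4],[0.9,0,0,0,0,0,-0.4],[1.2,0,0,0,0,0,-0.4],[1.5,0,0,0,0,0,-0.4]]]'
```

```text
clock: 5.8
position: [0.5379, -0.0374, 0.0515]
ee_rot: [3.141, 0.0, 0.002]
force: [-6.8, -0.2, 26.3]
width: 0.303
clock: 6.3
position: [0.553, -0.0374, 0.0516]
ee_rot: [3.141, 0.0, 0.002]
force: [-7.3, 0.1, 26.6]
width: 0.298
```

```bash
python3 -m creep '[[[0.3,0,0,0,0,0,-0.4],[0.6,0,0,0,0,0,-0.4],[0.9,0,0,0,0,0,-0.4],[1.2,0,0,0,0,0,-0.4],[1.2,0,0,0,0,0,-0.4]]]'
python3 - <<'E'
from cell import arm
import cv2
cv2.imwrite('pics/w5.png',arm.get_image('wrist')[:,:,::-1]);cv2.imwrite('pics/s5.png',cv2.resize(arm.get_image('scene')[165:275,210:390,::-1],None,fx=4.4,fy=4.4))
E
```

```text
clock: 6.8
position: [0.5656, -0.0373, 0.0516]
ee_rot: [3.141, 0.0, 0.004]
force: [-4.4, 0.0, 24.9]
width: 0.297
```

View pics/s5.png

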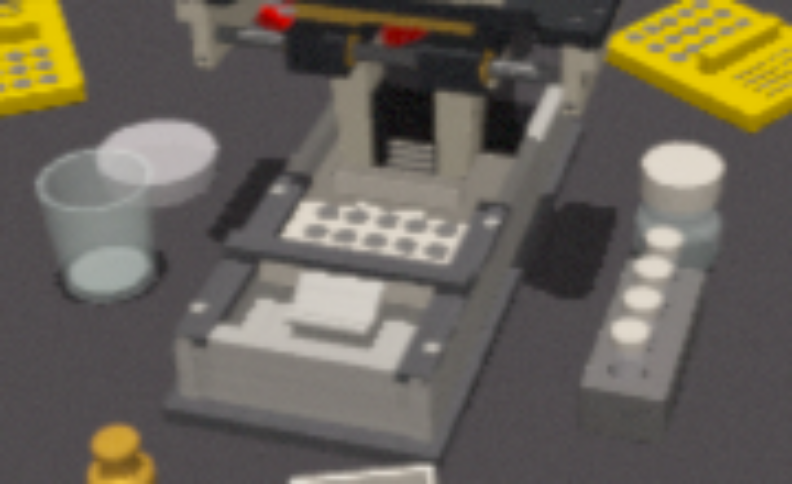

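View pics/w5.png

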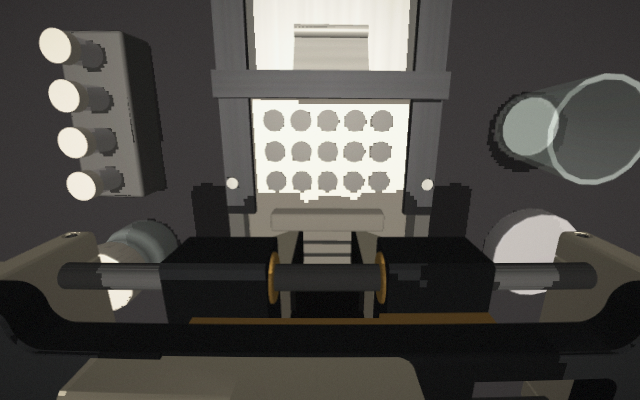

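Flat, straight; nose at the bridge (wrist row ~97) and still no slip. Continue under the leaf.

```bash
python3 -m creep '[[[0.25,0,0,0,0,0,-0.4],[0.5,0,0,0,0,0,-0.4],[0.75,0,0,0,0,0,-0.4],[1.0,0,0,0,0,0,-0.4],[1.25,0,0,0,0,0,-0.4]]]';  python3 -m creep '[[[0.25,0,0,0,0,0,-0.4],[0.5,0,0,0,0,0,-0.4],[0.75,0,0,0,0,0,-0.4],[1.0,0,0,0,0,0,-0.4],[1.25,0,0,0,0,0,-0.4]]]'
```

```text
clock: 7.4
position: [0.5776, -0.0373, 0.0516]
ee_rot: [3.141, -0.0, 0.003]
force: [-5.9, -0.7, 24.0]
width: 0.301
clock: 7.9
position: [0.5897, -0.0373, 0.0515]
ee_rot: [3.141, -0.0, 0.001]
force: [-11.9, -0.1, 29.2]
width: 0.3
```

```bash
python3 -m creep '[[[0.2,0,0,0,0,0,-0.4],[0.4,0,0,0,0,0,-0.4],[0.6,0,0,0,0,0,-0.4],[0.8,0,0,0,0,0,-0.4],[0.8,0,0,0,0,0,-0.4]]]'
python3 - <<'E'
from cell import arm
import cv2
cv2.imwrite('pics/w6.png',arm.get_image('wrist')[:,:,::-1]);cv2.imwrite('pics/s6.png',cv2.resize(arm.get_image('scene')[165:275,210:390,::-1],None,fx=4.4,fy=4.4))
E
```

```text
clock: 8.4
position: [0.5971, -0.0374, 0.0516]
ee_rot: [3.141, -0.0, -0.0]
force: [-9.3, -1.1, 25.9]
width: 0.3
```

View pics/s6.png

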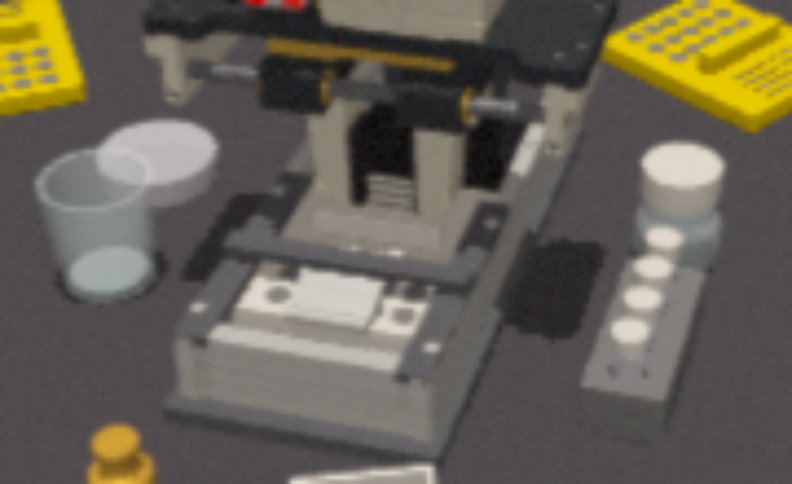

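View pics/w6.png

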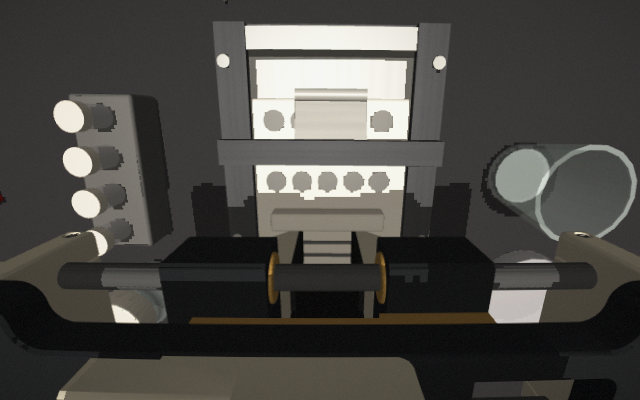

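The nose is past the leaf tip (leaf lifted, wrist ~(330,95)), flat, with the heel still on the platform and ~20 mm to go.

```bash
python3 -m creep '[[[0.2,0,0,0,0,0,-0.4],[0.4,0,0,0,0,0,-0.4],[0.6,0,0,0,0,0,-0.4],[0.8,0,0,0,0,0,-0.4],[1.0,0,0,0,0,0,-0.4]]]';  python3 -m creep '[[[0.2,0,0,0,0,0,-0.4],[0.4,0,0,0,0,0,-0.4],[0.6,0,0,0,0,0,-0.4],[0.8,0,0,0,0,0,-0.4],[0.8,0,0,0,0,0,-0.4]]]'
```

```text
clock: 9.0
position: [0.6074, -0.0374, 0.0515]
ee_rot: [3.141, -0.0, 0.001]
force: [-8.0, -0.4, 24.9]
width: 0.3
clock: 9.5
position: [0.6156, -0.0374, 0.0513]
ee_rot: [3.141, -0.0, 0.001]
force: [-6.1, -1.1, 19.8]
width: 0.3
```

```bash
python3 -m creep '[[[0.1,0,0,0,0,0,-0.4],[0.2,0,0,0,0,0,-0.4],[0.3,0,0,0,0,0,-0.4],[0.3,0,0,0,0,0,-0.4]]]'
python3 - <<'E'
from cell import arm
import cv2
cv2.imwrite('pics/w7.png',arm.get_image('wrist')[:,:,::-1]);cv2.imwrite('pics/s7.png',cv2.resize(arm.get_image('scene')[165:275,210:390,::-1],None,fx=4.4,fy=4.4))
E
```

```text
clock: 9.9
position: [0.6184, -0.0374, 0.0513]
ee_rot: [3.141, -0.0, 0.001]
force: [-7.0, -0.2, 21.3]
width: 0.302
```

View pics/s7.png

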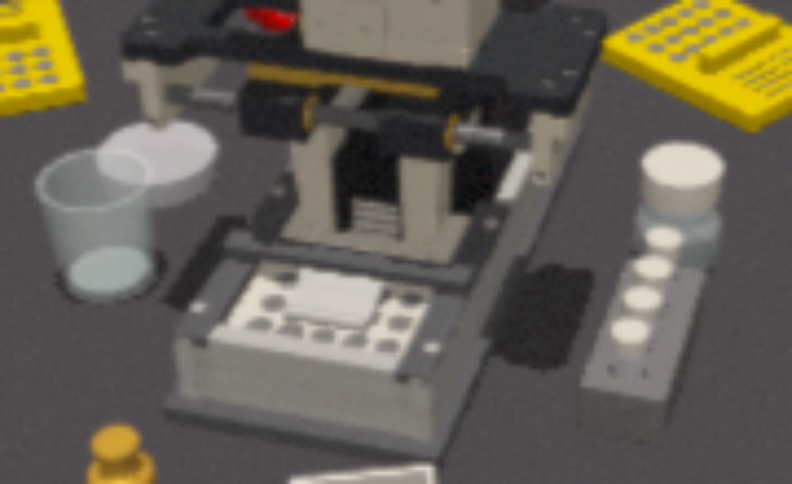

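View pics/w7.png

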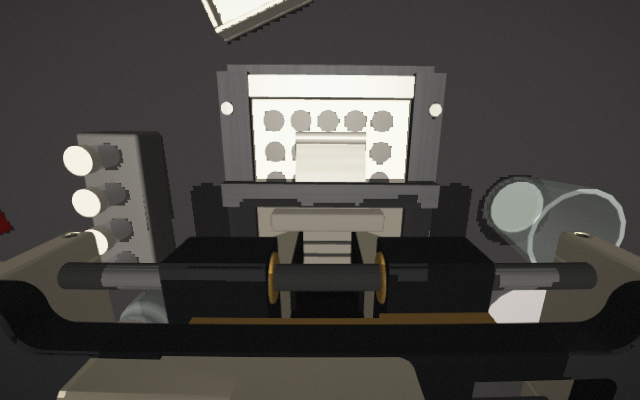

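Nose is against or within a millimetre of the end stop (wrist row ~98). I push on until the forward force rises.

```bash
python3 -m creep '[[[0.1,0,0,0,0,0,-0.4],[0.2,0,0,0,0,0,-0.4],[0.2,0,0,0,0,0,-0.4]]]'; python3 -m creep '[[[0.1,0,0,0,0,0,-0.4],[0.1,0,0,0,0,0,-0.4]]]'
```

```text
clock: 10.3
position: [0.619, -0.0374, 0.0512]
ee_rot: [3.141, 0.0, -0.004]
force: [-11.8, 0.4, 25.1]
width: 0.303
clock: 10.5
position: [0.6198, -0.0374, 0.0512]
ee_rot: [3.141, 0.0, -0.004]
force: [-13.4, -0.2, 26.2]
width: 0.301
```

```bash
python3 -m creep '[[[0.1,0,0,0,0,0,-0.4],[0.2,0,0,0,0,0,-0.4],[0.2,0,0,0,0,0,-0.4]]]'; python3 -m creep '[[[0.1,0,0,0,0,0,-0.4],[0.2,0,0,0,0,0,-0.4],[0.2,0,0,0,0,0,-0.4]]]'
python3 - <<'E'
from cell import arm
import cv2
cv2.imwrite('pics/w8.png',arm.get_image('wrist')[:,:,::-1])
E
```

```text
clock: 10.8
position: [0.6213, -0.0375, 0.0512]
ee_rot: [3.141, -0.0, -0.006]
force: [-15.4, 0.2, 28.4]
width: 0.301
clock: 11.1
position: [0.6214, -0.0375, 0.0512]
ee_rot: [3.141, -0.0, -0.011]
force: [-21.5, -0.1, 34.9]
width: 0.296
```

View pics/w8.png

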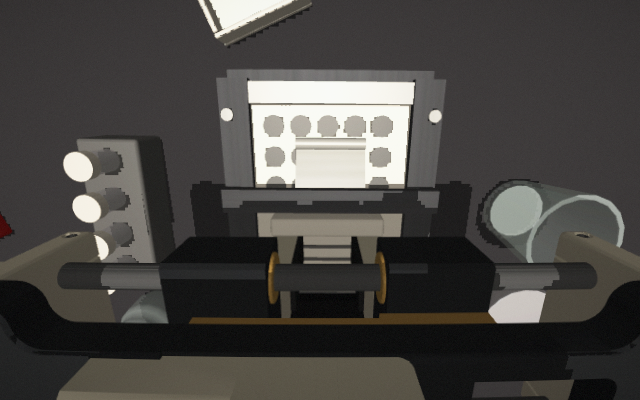

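Now the ridge is met and the cassette is blocked at the stop (force up to 21 N forward without motion). I unload along both axes, then lift straight away.

```bash
python3 -m creep '[[[-0.1,0,0.1,0,0,0,-0.4],[-0.2,0,0.2,0,0,0,-0.4],[-0.25,0,0.4,0,0,0,-0.4],[-0.4,0,0.8,0,0,0,-0.4],[-0.5,0,1.5,0,0,0,-0.4]]]'; python3 -m creep '[[[-0.3,0,2,0,0,0,-0.4],[-2,0,5,0,0,0,-0.4],[-5,0,9,0,0,0,-0.4],[-8,0,12,0,0,0,-0.4],[-8,0,12,0,0,0,-0.4]]]'
python3 - <<'E'
from cell import arm
from h import *
s=arm.observe();np.save('w9.npy',tool(s))
cv2.imwrite('pics/w9.png',arm.get_image('wrist')[:,:,::-1]);cv2.imwrite('pics/s9.png',cv2.resize(arm.get_image('scene')[165:275,210:390,::-1],None,fx=4.4,fy=4.4))
cv2.imwrite('pics/t9.png',arm.get_image('top')[:,:,::-1])
E
```

```text
clock: 11.65
position: [0.6205, -0.0375, 0.0647]
ee_rot: [-3.142, -0.0, -0.0]
force: [-0.4, 0.1, 0.2]
width: 0.3
clock: 12.15
position: [0.54, -0.0374, 0.1895]
ee_rot: [3.141, 0.0, 0.01]
force: [1.6, 0.2, -0.4]
width: 0.307
```

View pics/w9.png

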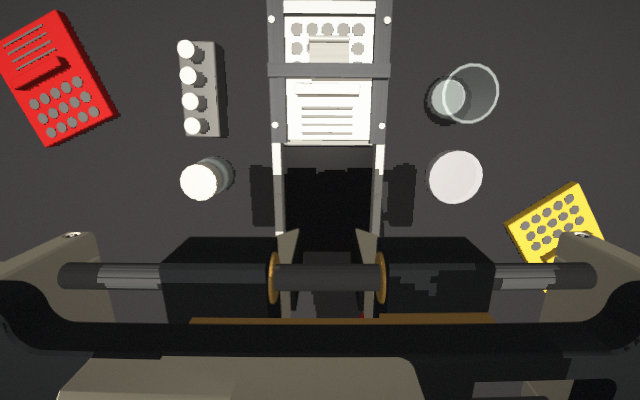

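View pics/s9.png

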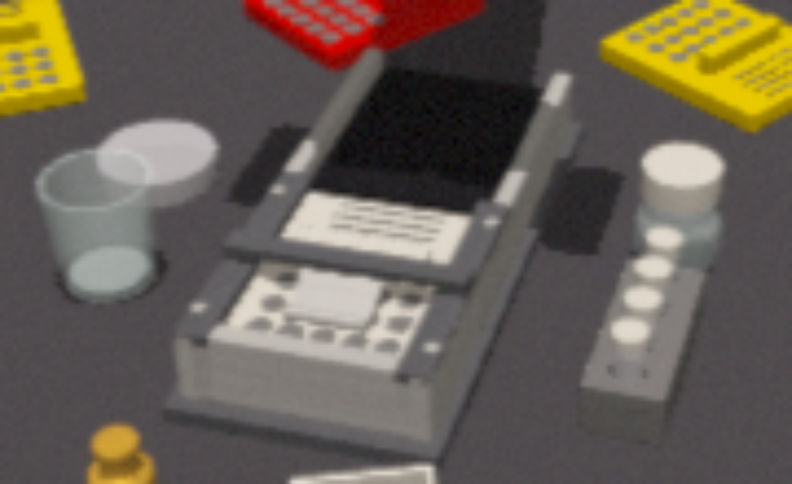

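Run:
```python
from cell import arm
from h import *
im=cv2.imread('pics/w9.png')
cv2.imwrite('pics/w9c.png',cv2.resize(im[0:200,250:410],None,fx=3,fy=3,interpolation=cv2.INTER_CUBIC))
c=cv2.imread('pics/t9.png')[120:255,270:430]; cv2.imwrite("pics/t9c.png",cv2.resize(c,None,fx=4.4,fy=4.4,interpolation=cv2.INTER_CUBIC))
```

```text
(no output)
```

View pics/w9c.png

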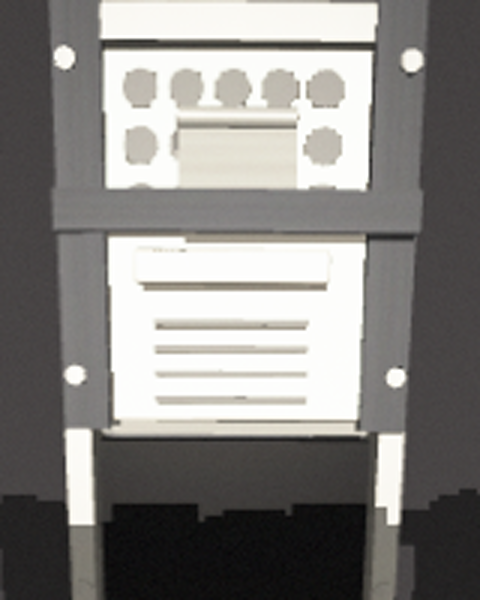

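View pics/t9c.png

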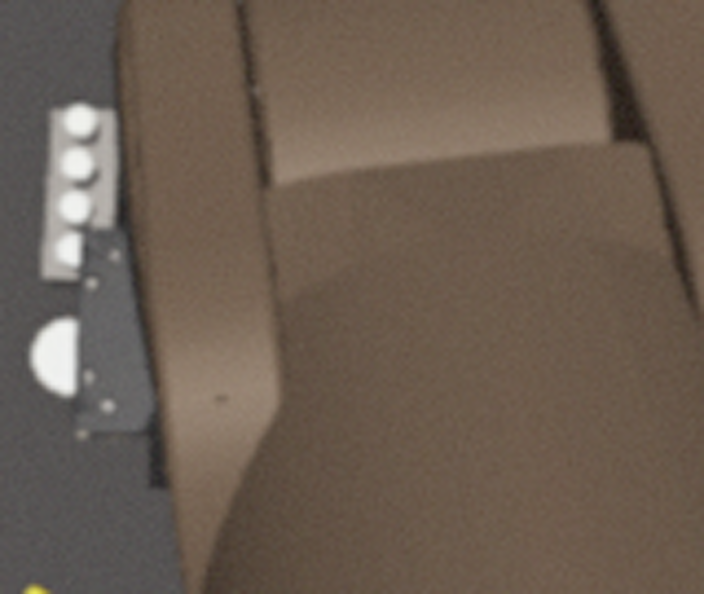

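Run:
```python
from cell import arm
from h import *
m=arm.camera_model('wrist');T=np.load('w9.npy')@m['T_tool_cam']
q=lambda u,v,z:(onz(m,(250+(u+.5)/3-.5,(v+.5)/3-.5),z,T)*1000).round(1)
for n,u,v,z in [('heelL',109,421,.034),('heelR',360,421,.034),('noseL',106,48,.034),('noseR',373,50,.034),('ridge rear L top',136,285,.046),('ridge R',327,287,.046),('stop near',100,40,.041),('lip L',66,428,.042),('lip R',405,433,.042),('platL up',102,435,.033),('platR up',370,437,.033),('platL dn',102,435,.0225),('platR dn',370,437,.0225)]:
    print(n,q(u,v,z))
```

```text
heelL [590.9   2.5  34. ]
heelR [591. -80.  34.]
noseL [ 7.01e+02 -2.00e-01  3.40e+01]
noseR [700.5 -80.   34. ]
ridge rear L top [632.5  -8.7  46. ]
ridge R [632.  -66.7  46. ]
stop near [7.01e+02 6.00e-01 4.10e+01]
lip L [589.3  15.2  42. ]
lip R [587.8 -93.4  42. ]
platL up [586.3   5.1  33. ]
platR up [585.7 -83.6  33. ]
platL dn [585.3   6.6  22.5]
platR dn [584.7 -85.2  22.5]
```

Heel at x≈591 and ridge rear at 632 both give the cassette origin ≈645–646, as wanted. The platform height is not clear from this, so I move the hand well clear and look again.

```bash
python3 -m creep '[[[-4,-4,2,0,0,0,-0.4],[-8,-8,4,0,0,0,-0.4],[-10,-12,5,0,0,0,-0.4],[-10,-16,6,0,0,0,-0.4],[-10,-20,6,0,0,0,-0.4]]]';python3 -m creep '[[[0,-5,0,0,0,0,-0.4],[0,-10,0,0,0,0,-0.4],[0,-15,0,0,0,0,-0.4],[0,-15,0,0,0,0,-0.4]]]'
python3 - <<'E'
from cell import arm
from h import *
c=arm.get_image('scene')[165:275,210:390,::-1];cv2.imwrite('pics/s10.png',cv2.resize(c,None,fx=4.4,fy=4.4,interpolation=cv2.INTER_CUBIC))
t=arm.get_image('top')[:,:,::-1];cv2.imwrite('pics/t10.png',t);cv2.imwrite('pics/t10c.png',cv2.resize(t[120:255,270:430],None,fx=4.4,fy=4.4,interpolation=cv2.INTER_CUBIC))
E
```

```text
clock: 12.8
position: [0.4401, -0.24, 0.2455]
ee_rot: [3.141, -0.001, 0.002]
force: [2.7, 0.8, -0.5]
width: 0.299
clock: 13.2
position: [0.4382, -0.3957, 0.2426]
ee_rot: [3.139, -0.014, -0.005]
force: [-0.1, 0.0, 0.0]
width: 0.296
```

View pics/s10.png

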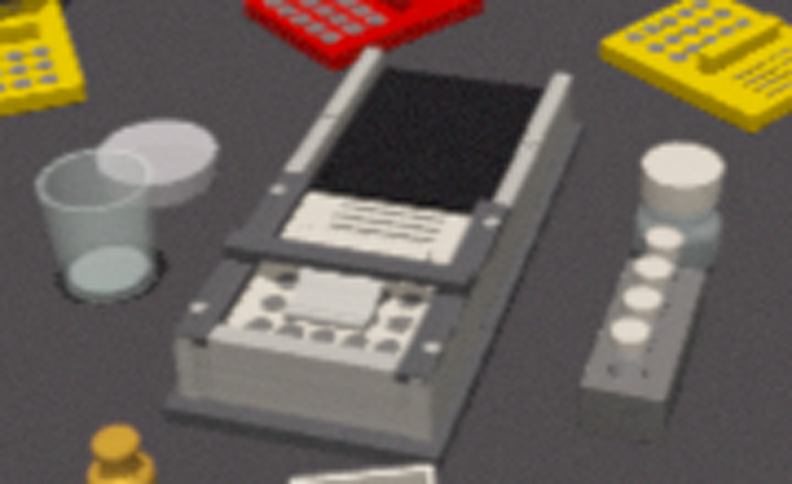

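View pics/t10c.png

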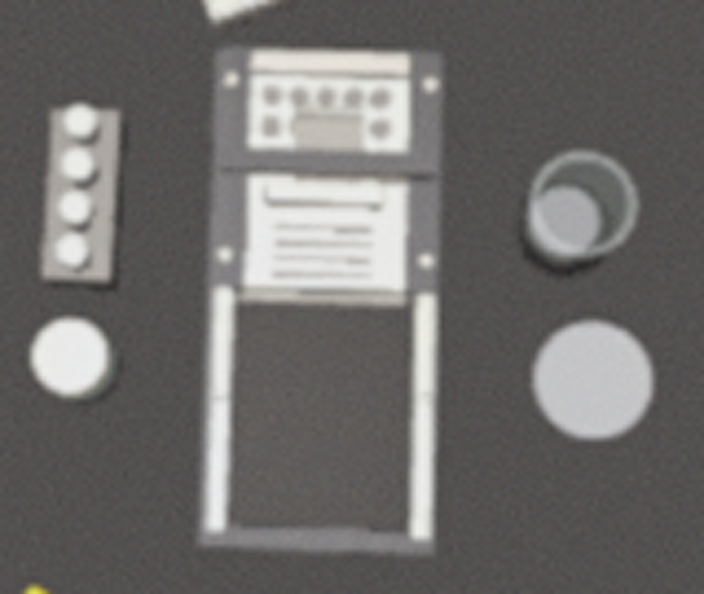

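Run:
```python
from cell import arm
from h import *
m=arm.camera_model('scene');t=arm.camera_model('top')
S=lambda u,v:(210+(u+.5)/4.4-.5,165+(v+.5)/4.4-.5)
Q=lambda u,v:(270+(u+.5)/4.4-.5,120+(v+.5)/4.4-.5)
for n,u,v in [('rearL(+y?)',387,70),('rearR',545,92),('frontL',310,188),('frontR',490,212)]:
    for z in (.033,.0225,.041): print(n,z,(onz(m,S(u,v),z,m['cam_to_world'])*1000).round(1))
for n,u,v,z in [('nose L(wall top 41)',367,48,.041),('',565,76,.041)]: print('wall heel',(onz(m,S(u,v),z,m['cam_to_world'])*1000).round(1))
for z in (.033,.0225):
    for n,u,v in [('platHeelL',232,527),('platHeelR',408,530),('platFrontL',240,303),('platFrontR',410,305)]:print(n,z,(onz(t,Q(u,v),z,t['cam_to_world'])*1000).round(1))
```

```text
rearL(+y?) 0.033 [471.3 -77.9  33. ]
rearL(+y?) 0.0225 [454.1 -83.8  22.5]
rearL(+y?) 0.041 [484.4 -73.3  41. ]
rearR 0.033 [472.8   6.8  33. ]
rearR 0.0225 [455.6   2.8  22.5]
rearR 0.041 [485.9   9.8  41. ]
frontL 0.033 [584.7 -79.2  33. ]
frontL 0.0225 [570.2 -85.1  22.5]
frontL 0.041 [595.8 -74.6  41. ]
frontR 0.033 [582.8   7.2  33. ]
frontR 0.0225 [568.2   3.2  22.5]
frontR 0.041 [593.9  10.2  41. ]
wall heel [465.1 -90.5  41. ]
wall heel [468.  16.  41.]
platHeelL 0.033 [468.9   5.5  33. ]
platHeelR 0.033 [469.7 -82.2  33. ]
platFrontL 0.033 [581.7   4.3  33. ]
platFrontR 0.033 [582.6 -81.6  33. ]
platHeelL 0.0225 [468.8   5.7  22.5]
platHeelR 0.0225 [469.6 -83.1  22.5]
platFrontL 0.0225 [583.    4.5  22.5]
platFrontR 0.0225 [584.  -82.6  22.5]
```

The scene rays put the platform's edges at x 471–584 only at z = 33 mm, so it is raised. Bystanders are at the same pixels as at the start. Handing in.

Run:
```python
from cell import arm
print(arm.observe()['force'],arm.sign_off())
```

```text
the job is handed in; nothing more can be done
[1.20925431 0.47720948 0.22440398] None
```

The white cassette is loaded. I pressed it flat with about 27 N on the thumb ledge and slid it under the lips and leaf spring. It stopped at the end stop, where the forward force rose to 21 N with no more movement. I then lifted the hand clear and handed the job in at about 13 s; no verdict was reported.

What the last checks showed:
- **Position:** the heel edge is at x≈591 mm and the ridge's rear at x≈632 mm. Both put the cassette's origin within about 1 mm of my estimate of home, and it is square.
- **Side to side:** I did not measure this as finely. The two edge views differ by 1–2 mm, but the channel leaves only ±1.5 mm of play.
- **Leaf spring:** it lies on top of the cassette. Its lift and the platform travel during the slide were judged from pictures, not read as joint values.
- **Platform:** it is raised. The scene view fits its known edges only at a height of 33 mm. The top view alone could not tell raised from lowered.
- **Bystanders and hand:** the jar, tube rack, dish and beaker look unmoved, and I did not re-measure the weigh tray or the weight. The hand is well clear, with no contact force.

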